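# Run a hook hanger into the utensil rail and past its spring catch

## Task

Take the hanger with the J-shaped hook, lead its wheeled foot into the open end of the raised steel utensil rail with the hook on the side away from the robot, and slide it along the rail past the spring catch until it is fully home against the sprung end stop, pressing it in, and the catch has snapped out behind it and keeps it there; then let go of it. Work gently, feeling your way: never jam it in the rail (below 30 N) or push so hard that the end stop itself gives way (18 N), and leave the other hanger and everything else where they are.

Things in the scene. Friction and masses are not known exactly. Their poses are not given: they have to be found in the camera images.
- hanger: the steel hanger to be fitted, standing upright, 120 to 210 g. Origin: centre of the foot's underside, z up. Foot 48 mm long (along y), 22 mm wide, 7 mm high, with half-round ends (two flat-lying wheels). Above it a neck 8 mm wide (x), 20 mm long (y), up to 22 mm height, then the grip block to 62 mm height. Its +x side, with the hook, starts roughly away from the robot (within 0.4 rad).
- grip (a point): middle of the hanger's grip block, 45 mm above the foot's underside. The block is 24 mm (hanger's x) by 16 mm (hanger's y) and reaches from 22 to 62 mm height; pinch it across its 16 mm, fingers closing along the hanger's y, since the hook bar leaves its +x side.
- hook_tip (a point): upturned end of the J hook, at x = 62, y = 0, z = 20 mm in the hanger's frame. The 6 mm bar leaves the block at 27 mm height, runs out to x = 40 mm, drops to 2 mm height and turns up here.
- rail: steel C channel, slot on top, on a fixed stand. Origin: on the counter under it. It runs along its y, x points away from the robot. Running floor at z = 140 mm; inside 25 mm wide (1.5 mm play each side of the foot) and 10 mm high; slot 12 mm wide for the neck; lips' top at z = 153 mm. Foot runs inside, block and hook stay outside. Mouth at -y, closed end at +y. Readings are coarser than the play.
- ledge (a point): point on the open ledge before the mouth, at x = 0, y = -139, z = 140 mm in the rail's frame. The running floor, 36 mm wide, juts out there from the mouth (y = -110) to y = -165 mm, open above: the foot can be set down here from above, its origin on this point, then slid along +y. Flared cheeks, 10 mm high, from y = -134 mm, 37 mm apart, narrow to the 25 mm mouth.
- buffer (a joint): travel of the sprung buffer of the end stop, in m: 0 = out, 0.005 = fully in, flush with the stop face (foot home). Resists with 0.6 to 2.1 N. Stop and spring catch sit on one black collar, clamped at a place along the rail that differs each time and is not measured: stop face between y = 10 and 110 mm of the rail's frame. See it or feel for it.
- stop_block (a joint): how far the end stop itself has been shoved back on the collar, in m: 0 as it should be. It stands firm up to 18 N of push along the rail, then yields by 1 mm per further newton (to 8 mm).
- mouth (a point): middle of the rail's mouth on the running floor, where lips and walls begin: x = 0, y = -110, z = 140 mm in the rail's frame. Inside, 47 mm before the stop face, the catch: a 12 mm sprung roller poking 6.5 mm in through the near (-x) wall. The foot's front meets it, needs 3 to 8 N along the rail to pass, is pushed to the far wall, drags on 45 mm at 2 to 6 N to the stop; the roller then snaps out behind it.
- wide_hanger: the other hanger, a bystander: same build, but its foot is 36 mm wide and 60 mm long, too wide for the rail, and it has a straight upturned peg instead of a J hook. Origin: centre of its underside.
- mug: white mug, 76 mm across, 85 mm high; bystander. Origin: centre of its underside.
- jar: glass jar with a lid, 68 mm across, 95 mm high; bystander. Origin: centre of its underside.
- tin: round tin, 74 mm across, 85 mm high; bystander. Origin: centre of its underside.
- shaker: small steel shaker, 42 mm across, 70 mm high; bystander. Origin: centre of its underside.
- spoon: steel spoon lying flat, 170 mm long; bystander.
- sponge: sponge block 70 x 110 x 30 mm; bystander. Origin: centre of its underside.
- saucer: white saucer, 120 mm across, 18 mm high; bystander. Origin: centre of its underside.

How it is judged:
On the way, in this order (a step that is already met when the one before it is completed fails the run):
1. the hanger's whole foot is inside the rail, through the open end (x of hanger in the frame of rail between -0.004 and 0.004 m and z of hanger in the frame of rail between 0.136 and 0.145 m and angle between the y axis of hanger and the y axis of rail, either way round below 0.15 rad and y of hanger in the frame of rail above -0.085 m), for 0.05 s.
2. the hanger is past the catch and home against the stop (x of hanger in the frame of rail between -0.004 and 0.004 m and z of hanger in the frame of rail between 0.136 and 0.145 m and angle between the y axis of hanger and the y axis of rail, either way round below 0.15 rad and value of joint buffer above 0.0025 m and x of hook_tip in the frame of rail above 0.03 m), for 0.2 s.
At the end, for the whole second after the job is handed in: The hanger's foot stands inside the rail, past the catch and held by it against the end stop, with the stop's buffer pressed in by more than 2.5 mm, aligned with the rail (within 4 mm sideways, 5 mm in height, 0.15 rad), hook on the far side, at rest and released (all of step 2 and linear speed of hanger below 0.02 m/s); the robot touches nothing.
It fails at once if the end stop was shoved back by more than 3 mm (over 20 N) (value of joint stop_block above 0.003 m).
It fails at once if the hanger was forced against the rail with more than 35 N (contact force between hanger and rail above 35 N).
It fails at once if the rail was pressed by the gripper with more than 20 N (contact force between the fingers and rail above 20 N).
It fails at once if the other hanger or another bystander was displaced by more than 30 mm (distance of any of wide_hanger, mug, jar, tin, shaker, spoon, sponge, saucer from where it was at the start of the episode above 0.03 m).
It also fails if it takes over 72 s, if anything falls off the work surface, if the arm or the gripper's body presses on something with over 40 N, if the wrist force passes 120 N, or if a joint passes its speed limit or range.

## Robot

A 7-joint arm with a two-finger parallel gripper is mounted at the origin on the work surface. World frame = base frame: x ahead of the robot, y to its left, z up, the work surface at z = 0. Lengths are in m, angles in rad, forces in N, time in s.
With the tool pointing down it reaches from about 0.425 to 1.025 m from the base axis. Payload 9.4 kg.
Tool frame: the origin (TCP) lies midway between the tips of the shut fingers; the grasp point (between the pads) lies 19 mm behind it; z points along the fingers, x is the direction in which the jaws open and shut, and the axes are right-handed (so a half turn about z gives the same grasp; the last joint's range is limited). The gripper opens to 93 mm and grips with 3 to 60 N. Pads are 15 mm wide; open, the fingers measure 128 mm over their backs; the gripper's body (75 mm by 188 mm) begins 65 mm behind the grasp point.
Start: joints at [1.195, 0.599, -0.003, 1.599, 0.002, 0.943, -0.08], TCP at [0.213, -0.693, 0.219] pointing down, gripper open.
Joint ranges: [-2.57, 2.57], [-0.35, 1.97], [-1.29, 1.29], [0.11, 2.56], [-1.05, 4.19], [0.11, 1.86], [-2.63, 2.63]. Speed limits (rad/s): [2.22, 2.22, 3.01, 3.01, 3.14, 3.14, 3.14].

## Interface

Orientations are given as [roll, pitch, yaw] about the fixed x, y, z axes, in that order (R = Rz(yaw) Ry(pitch) Rx(roll)).
In Python, from cell import ctrl gives the robot as it stands. The module is installed in compiled form; this text tells all that it offers.
- The arm moves only by the shell command python3 -m pendant 'ROWS'. ROWS is a JSON object of lists of equal length, an entry for each row: "jaw": the finger opening in mm, from 0 to 93; "translation": the shift along the tool's x, y, z in mm, a list of three; "yaw": the turn about the tool's z in degrees. A call has exactly 5 rows; each row shifts and turns the pose as measured when the row begins, along the tool's axes as they then stand; what a row does not reach is not made up. A row lasts 1/8 s, in which the tool goes at most 62.5 mm and 10.7 degrees, less where a joint would pass 70% of its speed; a pose out of reach is approached as far as the arm can. A call is refused whole if a number of a shift passes 62.5 or a number of a turn 10.7, either way. A call with a gripper value outside its range is refused whole. The fingers move at their own pace and stop on an object; the grip force is fixed at half the most. Time passes only in rows, so rows that do not move let the fingers close, or fill a call up. It gives the time, the measured TCP pose, the force and the opening at its end, in the units of the state.
- ctrl.sense(): the state, without advancing time (a new reading comes with each control period).
- ctrl.capture(name): name is "scene" or "top" or "wrist"; returns the picture (420x560x3 uint8, blue, green, red); there is no depth.
- ctrl.calibration(name): a dict with "camera_matrix" (3x3 intrinsics, pixels), "rvec" (rotation vector, rad) and "tvec" (3), from world to camera coordinates, as OpenCV has them. Camera axes: x right, y down, z forward; pixel columns grow to the right and rows downward; lengths in m; the calibration is good to about 2 mm. A picture is of the moment at which its call begins: read the wrist's pose just before it. calibration takes no time and is no camera call; for the wrist camera it gives the pose at the moment of the call.
- ctrl.finish_job(): hands the job in, once; it reports no verdict.
Trained networks look in the newest picture that a camera, given by its name, has taken for a name from the list of things; names that differ only in an ending like _2 or _b are one class to them, and where a whole thing is asked for, a point or a joint stands for the part that bears it (a point fixed in the world has none). Each returns a list of dicts, best first, with "conf" (0 to 1); they miss things now and then, are a little off and sometimes report something else, mostly with a low value. They report only what shows in the picture. A call takes as long as a camera call.
- ctrl.regions_of(camera, target): "region" (420x560 bool, what is visible of it).
- ctrl.tip_of(camera, target): "point" ([x, y, z] in m, in the coordinates of the camera as it stood for that picture, good to about 4 mm: a listed point, or the origin of a listed thing).
The state is a dict: "time_s": time; "joint_positions": joint angles; "qvel": joint speeds; "tau": joint torques, N m; "position": TCP position; "orientation": TCP orientation; "ft_force": force on the tool from outside, world axes, zero at the start; "wrist_torque": the same for the moment, N m; "gripper_width": finger opening in m.
Only numpy, scipy, OpenCV 4.12 (cv2) and the standard library are available. Lean on these libraries where they do the work, as an engineer would, in place of code of your own. Each camera call takes 0.05 s, during which the arm holds its last target.

## Working session

There is one attempt and no reset: what is moved stays moved. The work goes in short steps, Python scripts to look and compute and a shell command to move; the robot and the scene stay as the last step left them, time stands still between calls to the robot, and variables do not carry over. Pictures are saved under pics/ and viewed, and the job is handed in when it is done.

```bash
mkdir -p pics
cat > h.py <<'E'
import numpy as np, cv2
from cell import ctrl
from scipy.spatial.transform import Rotation as R
def w(cam,p):
    c=ctrl.calibration(cam); M=cv2.Rodrigues(np.array(c['rvec'],float))[0]
    return M.T@(np.array(p)-np.array(c['tvec']).ravel())
def px(cam,P):
    c=ctrl.calibration(cam); return cv2.projectPoints(np.array(P,float).reshape(-1,3),np.array(c['rvec'],float),np.array(c['tvec'],float),np.array(c['camera_matrix'],float),None)[0].reshape(-1,2)
def st():
    s=ctrl.sense(); print(s['time_s'],np.round(s['position'],4),np.round(s['orientation'],3),np.round(s['ft_force'],2),round(s['gripper_width'],4)); return s
def ray(cam,u,v,z):
    c=ctrl.calibration(cam); M=cv2.Rodrigues(np.array(c['rvec'],float))[0]; K=np.array(c['camera_matrix'])
    d=M.T@np.linalg.inv(K)@np.array([u,v,1.]); o=-M.T@np.array(c['tvec']).ravel()
    return o+d*(z-o[2])/d[2]
E
python3 - <<'E'
from h import *
st()
for cam in ['scene','top','wrist']:
    im=ctrl.capture(cam); cv2.imwrite(f'pics/{cam}0.png',im)
    for n in (['hanger','grip','hook_tip','rail','ledge','mouth','wide_hanger'] if cam!='wrist' else []):
        print(cam,n,[(round(d['conf'],2),np.round(w(cam,d['point']),4)) for d in ctrl.tip_of(cam,n)[:2]])
E
```

```text
0.0 [ 0.2133 -0.6924  0.2178] [ 3.141e+00  2.000e-03 -1.272e+00] [ 0.93 -0.06  0.62] 0.0929
scene hanger [(0.93, array([ 4.567e-01, -3.235e-01, -1.000e-04]))]
scene grip [(0.77, array([ 0.4567, -0.327 ,  0.045 ])), (0.26, array([ 0.5199, -0.3357,  0.0206]))]
scene hook_tip [(0.62, array([ 0.5224, -0.3399,  0.0212]))]
scene rail [(0.8, array([ 0.5722,  0.0543, -0.0006])), (0.29, array([ 0.7714,  0.1166, -0.0015]))]
scene ledge [(0.58, array([ 0.5832, -0.0826,  0.1419]))]
scene mouth [(0.69, array([ 0.5783, -0.0537,  0.139 ]))]
scene wide_hanger [(0.81, array([ 0.6292, -0.2728,  0.0019])), (0.52, array([ 0.4574, -0.326 ,  0.0422]))]
top hanger [(0.49, array([ 0.4597, -0.3231, -0.003 ]))]
top grip [(0.67, array([ 0.4554, -0.3223,  0.0459]))]
top hook_tip [(0.62, array([ 0.5167, -0.337 ,  0.0189])), (0.47, array([ 0.7733, -0.1258,  0.0019]))]
top rail [(0.63, array([0.5747, 0.0567, 0.0033]))]
top ledge [(0.74, array([ 0.5772, -0.0854,  0.1404]))]
top mouth [(0.73, array([ 0.3847, -0.1244, -0.0042])), (0.67, array([ 0.5816, -0.0566,  0.1404]))]
top wide_hanger [(0.46, array([ 0.624 , -0.2699, -0.002 ]))]
```

View pics/scene0.png

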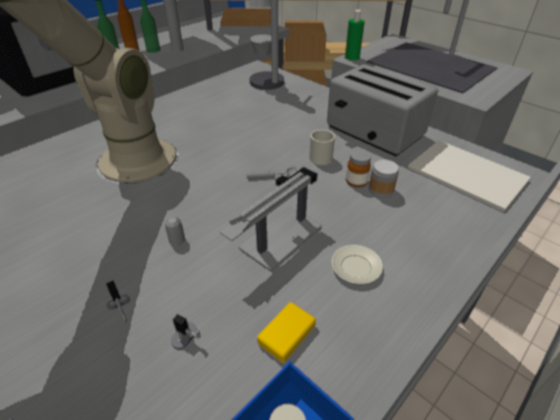

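View pics/top0.png

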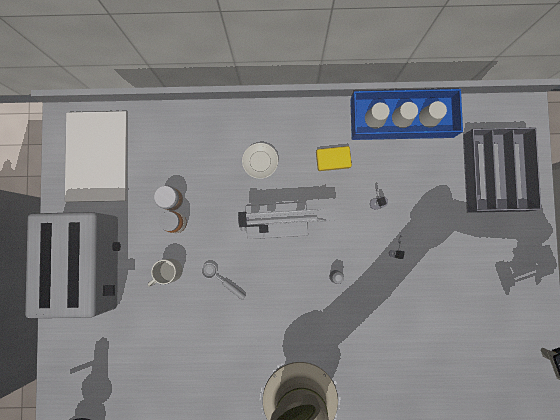

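```bash
cat >> h.py <<'E'
def plan(P,yaw,n=5):
    s=ctrl.sense(); p=np.array(s['position']); y=s['orientation'][2]
    dy=(yaw-y+np.pi)%(2*np.pi)-np.pi
    P=np.array(P)
    for i in range(n):
        d=(P-p)/(n-i); t=dy/n
        Rm=R.from_euler('xyz',[s['orientation'][0],s['orientation'][1],y]).as_matrix()
        print('row',np.round(Rm.T@d*1000,1),'yaw',round(-np.degrees(t),1))
        p=p+d; y+=t
E
python3 - <<'E'
from h import *
plan([.44,-.32,.25],-1.79,10)
im=cv2.imread('pics/top0.png'); cv2.imwrite('pics/topz.png',cv2.resize(im[170:260,220:420],None,fx=4,fy=4,interpolation=cv2.INTER_CUBIC))
E
```

```text
row [-29.  -32.6  -3.1] yaw 3.0
row [-30.6 -31.1  -3.1] yaw 3.0
row [-32.2 -29.5  -3.1] yaw 3.0
row [-33.7 -27.8  -3.1] yaw 3.0
row [-35.1 -26.   -3.1] yaw 3.0
row [-36.4 -24.1  -3.1] yaw 3.0
row [-37.6 -22.2  -3.1] yaw 3.0
row [-38.7 -20.2  -3.1] yaw 3.0
row [-39.7 -18.2  -3.1] yaw 3.0
row [-40.5 -16.1  -3.1] yaw 3.0
```

View pics/wrist0.png

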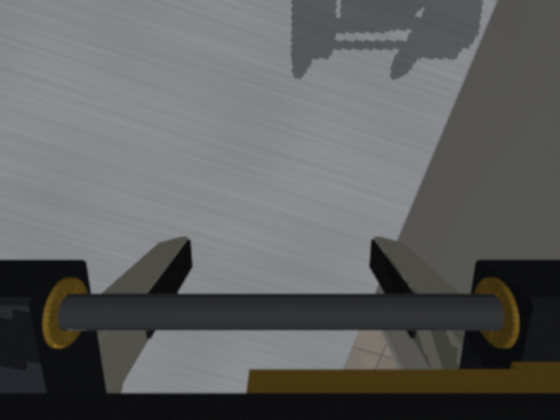

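View pics/topz.png

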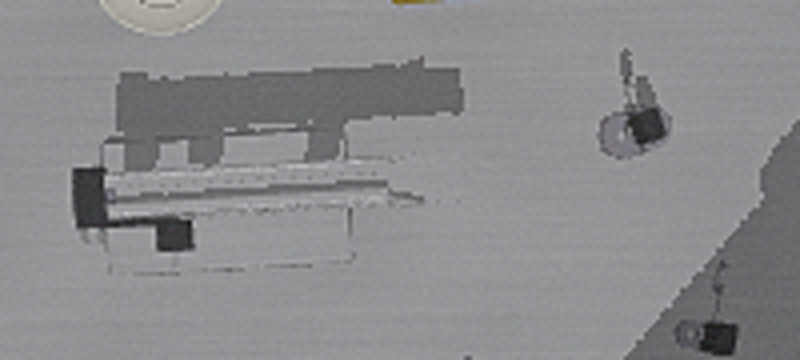

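```bash
python3 -m pendant '{"jaw":[93,93,93,93,93],"translation":[[-29,-32.6,-3],[-30.6,-31,-3],[-32,-29.5,-3],[-33.7,-28,-3],[-35,-26,-3]],"yaw":[3,3,3,3,3]}'; python3 -m pendant '{"jaw":[93,93,93,93,93],"translation":[[-36.4,-24,-3],[-37.6,-22,-3],[-38.7,-20,-3],[-39.7,-18,-3],[-40.5,-16,-3]],"yaw":[3,3,3,3,3]}'
python3 - <<'E'
from h import *
st(); im=ctrl.capture('wrist'); cv2.imwrite('pics/w1.png',im)
for n in ['hanger','grip','hook_tip','wide_hanger']:
    print(n,[(round(d['conf'],2),np.round(w('wrist',d['point']),4)) for d in ctrl.tip_of('wrist',n)[:2]])
E
```

```text
time_s: 1.48
position: [0.328, -0.5052, 0.2332]
orientation: [3.141, -0.002, -1.548]
ft_force: [0.8, -0.3, -1.4]
gripper_width: 0.093
time_s: 2.1
position: [0.4484, -0.3149, 0.2495]
orientation: [-3.139, -0.002, -1.819]
ft_force: [0.4, 0.1, -0.5]
gripper_width: 0.0929
2.1 [ 0.4484 -0.3149  0.2495] [-3.139e+00 -2.000e-03 -1.819e+00] [ 0.44  0.12 -0.49] 0.0929
hanger [(0.8, array([ 4.613e-01, -3.210e-01, -2.000e-04]))]
grip [(0.93, array([ 0.4629, -0.324 ,  0.0455]))]
hook_tip [(0.82, array([ 0.5133, -0.337 ,  0.0171]))]
wide_hanger []
```

View pics/w1.png

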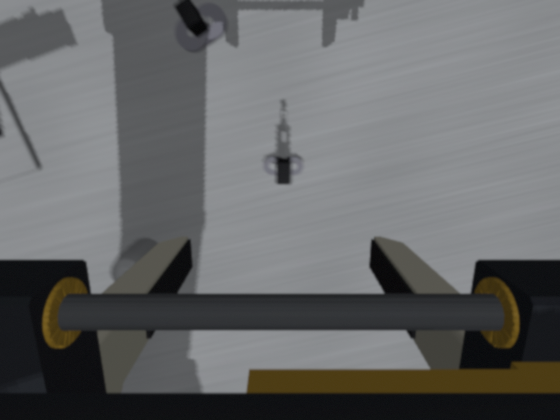

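Run:
```python
from h import *
im=cv2.imread('pics/w1.png'); cv2.imwrite('pics/w1z.png',cv2.resize(im[80:200,220:350],None,fx=5,fy=5,interpolation=cv2.INTER_CUBIC))
for u,v,z in [(283,101,.02),(283,101,.0),(283,158,.062),(284,184,.062),(264,164,.007),(302,164,.007)]: print(ray('wrist',u,v,z))
s=ctrl.sense();print(px('wrist',s['position']))
```

```text
[ 0.52901493 -0.34097952  0.02      ]
[ 0.52974548 -0.3413568   0.        ]
[ 0.47283115 -0.32661899  0.062     ]
[ 0.44610589 -0.32106661  0.062     ]
[ 0.46489253 -0.30175709  0.007     ]
[ 0.453836   -0.34587708  0.007     ]
[[279.47361009 253.41465571]]
```

View pics/w1z.png

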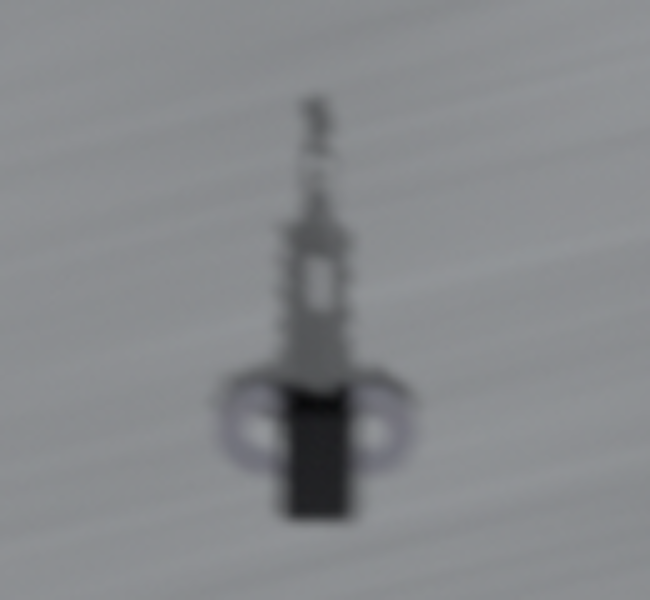

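Run:
```python
from h import *
plan([.4594,-.3239,.03],-1.818,6)
```

```text
row [ 0.6 -2.2 36.6] yaw 0.0
row [ 0.6 -2.2 36.6] yaw 0.0
row [ 0.6 -2.2 36.6] yaw 0.0
row [ 0.6 -2.2 36.6] yaw 0.0
row [ 0.6 -2.2 36.6] yaw 0.0
row [ 0.6 -2.2 36.6] yaw 0.0
```

```bash
python3 -m pendant '{"jaw":[93,93,93,93,93],"translation":[[1,-4,35],[1,-4,35],[1,-3,35],[0,0,35],[0,0,0]],"yaw":[0,0,0,0,0]}'
python3 - <<'E'
from h import *
st(); im=ctrl.capture('wrist'); cv2.imwrite('pics/w2.png',im)
plan([.4594,-.3239,.03],-1.818,2)
for n in ['hanger','grip']:
    print(n,[(round(d['conf'],2),np.round(w('wrist',d['point']),4)) for d in ctrl.tip_of('wrist',n)[:2]])
E
```

```text
time_s: 2.98
position: [0.4537, -0.3318, 0.1066]
orientation: [-3.137, -0.007, -1.827]
ft_force: [0.4, -0.0, 0.7]
gripper_width: 0.0931
2.975 [ 0.4537 -0.3318  0.1066] [-3.137 -0.007 -1.827] [ 0.42 -0.02  0.69] 0.0931
row [-5.  -1.1 39. ] yaw -0.3
row [-5.  -1.1 39. ] yaw -0.3
hanger [(0.56, array([ 0.4591, -0.3245,  0.0016]))]
grip [(0.93, array([ 0.4643, -0.3265,  0.0467]))]
```

View pics/w2.png

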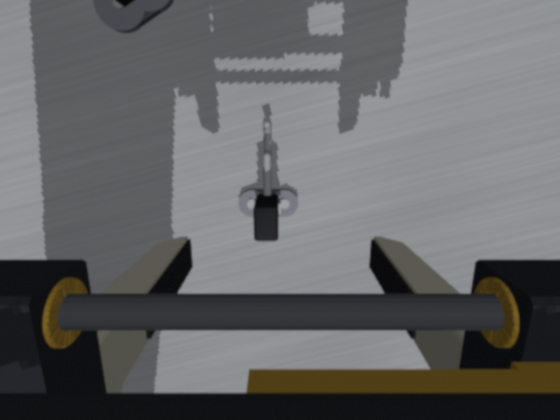

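```bash
python3 -m pendant '{"jaw":[93,93,93,93,93],"translation":[[-5,-2,30],[-5,-2,26],[0,0,20],[0,0,0],[0,0,0]],"yaw":[0,0,0,0,0]}'
python3 - <<'E'
from h import *
st(); im=ctrl.capture('wrist'); cv2.imwrite('pics/w3.png',im)
plan([.4594,-.3239,.03],-1.818,2)
E
```

```text
time_s: 3.75
position: [0.4678, -0.3286, 0.0409]
orientation: [-3.117, -0.012, -1.828]
ft_force: [-0.7, 0.2, 0.3]
gripper_width: 0.0931
3.75 [ 0.4678 -0.3286  0.0409] [-3.117 -0.012 -1.828] [-0.7   0.2   0.34] 0.0931
row [-1.3  4.8  5.4] yaw -0.3
row [-1.3  4.8  5.4] yaw -0.3
```

View pics/w3.png

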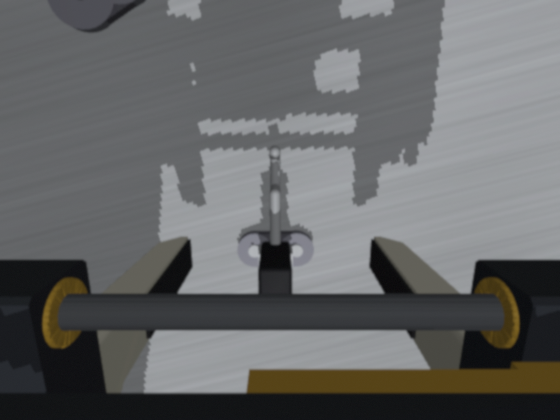

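```bash
cat >> h.py <<'E'
def tilt():
    s=ctrl.sense(); M=R.from_euler('xyz',s['orientation']).as_matrix()
    print('tool z world',np.round(M[:,2],4),'world down in tool',np.round(M.T@[0,0,-1],4),'q',np.round(s['joint_positions'],3))
E
python3 - <<'E'
from h import *
tilt()
E
```

```text
tool z world [ 0.0207 -0.0181 -0.9996] world down in tool [-0.0122  0.0247  0.9996] q [ 0.47   0.667  0.058  2.108 -0.091  0.341 -1.227]
```

```bash
python3 -m pendant '{"jaw":[93,93,93,93,93],"translation":[[-1,4,4],[-1,4,4],[0,2,2],[0,0,0],[0,0,0]],"yaw":[0,0,0,0,0]}'
python3 - <<'E'
from h import *
st();tilt()
plan([.4594,-.3239,.03],-1.818,1)
E
```

```text
time_s: 4.42
position: [0.4586, -0.3245, 0.0319]
orientation: [-3.115, -0.013, -1.829]
ft_force: [-0.2, 0.5, 1.1]
gripper_width: 0.0929
4.425 [ 0.4586 -0.3245  0.0319] [-3.115 -0.013 -1.829] [-0.21  0.52  1.11] 0.0929
tool z world [ 0.0228 -0.0193 -0.9996] world down in tool [-0.0129  0.0269  0.9996] q [ 0.475  0.676  0.053  2.136 -0.092  0.302 -1.225]
row [-0.8 -0.5  1.9] yaw -0.6
```

Good; close.

```bash
python3 -m pendant '{"jaw":[40,10,0,0,0],"translation":[[-0.8,0,2],[0,0,0],[0,0,0],[0,0,0],[0,0,0]],"yaw":[0.5,0,0,0,0]}'
python3 - <<'E'
from h import *
st();tilt();im=ctrl.capture('wrist'); cv2.imwrite('pics/w4.png',im)
E
```

```text
time_s: 5.05
position: [0.4592, -0.3238, 0.0297]
orientation: [-3.114, -0.013, -1.838]
ft_force: [-0.2, -0.4, 0.9]
gripper_width: 0.0477
5.05 [ 0.4592 -0.3238  0.0297] [-3.114 -0.013 -1.838] [-0.24 -0.38  0.9 ] 0.0477
tool z world [ 0.0229 -0.0194 -0.9996] world down in tool [-0.0127  0.0272  0.9996] q [ 0.473  0.68   0.054  2.137 -0.097  0.298 -1.231]
```

View pics/w4.png

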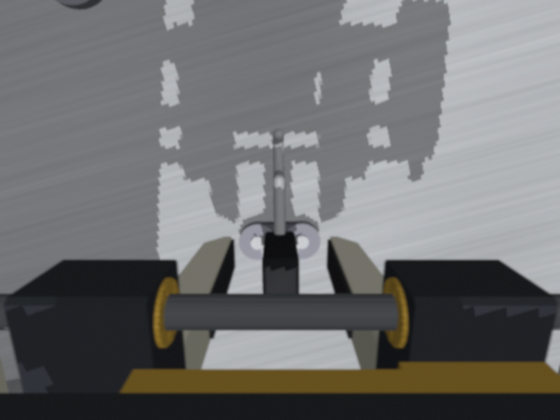

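```bash
python3 -m pendant '{"jaw":[0,0,0,0,0],"translation":[[0,0,0],[0,0,0],[0,0,0],[0,0,0],[0,0,0]],"yaw":[0,0,0,0,0]}'
python3 - <<'E'
from h import *
st();tilt();im=ctrl.capture('wrist'); cv2.imwrite('pics/w5.png',im)
E
```

```text
time_s: 5.72
position: [0.4592, -0.3236, 0.0299]
orientation: [-3.114, -0.012, -1.838]
ft_force: [0.0, 0.8, -0.5]
gripper_width: 0.0157
5.725 [ 0.4592 -0.3236  0.0299] [-3.114 -0.012 -1.838] [ 0.    0.82 -0.54] 0.0157
tool z world [ 0.023  -0.0191 -0.9996] world down in tool [-0.0124  0.0272  0.9996] q [ 0.473  0.679  0.054  2.137 -0.097  0.298 -1.231]
```

View pics/w5.png

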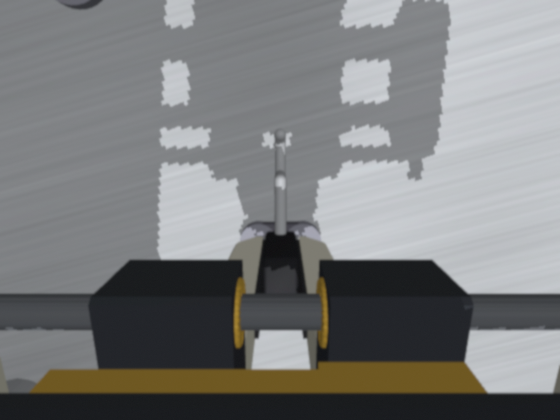

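```bash
python3 -m pendant '{"jaw":[0,0,0,0,0],"translation":[[0,0,-15],[0,0,-40],[0,0,-50],[0,0,-50],[0,0,-40]],"yaw":[0,0,0,0,0]}'
python3 - <<'E'
from h import *
st();tilt()
plan([.580,-.1,.235],-1.52,8)
E
```

```text
time_s: 6.4
position: [0.4526, -0.3189, 0.2307]
orientation: [-3.12, -0.011, -1.838]
ft_force: [0.2, -0.7, -1.6]
gripper_width: 0.0157
6.4 [ 0.4526 -0.3189  0.2307] [-3.12  -0.011 -1.838] [ 0.16 -0.7  -1.55] 0.0157
tool z world [ 0.0178 -0.0162 -0.9997] world down in tool [-0.0109  0.0215  0.9997] q [ 0.417  0.371  0.123  2.005 -0.058  0.745 -1.264]
row [-30.6  -8.1  -0.7] yaw -2.3
row [-30.2  -9.4  -0.7] yaw -2.3
row [-29.8 -10.6  -0.6] yaw -2.3
row [-29.4 -11.7  -0.6] yaw -2.3
row [-28.9 -12.9  -0.6] yaw -2.3
row [-28.4 -14.   -0.5] yaw -2.3
row [-27.8 -15.1  -0.5] yaw -2.3
row [-27.2 -16.2  -0.5] yaw -2.3
```

```bash
python3 -m pendant '{"jaw":[0,0,0,0,0],"translation":[[-30,-8,-2],[-30,-9.5,-2],[-30,-10.5,-2],[-29.5,-11.5,-2],[-29,-13,-1]],"yaw":[-2.3,-2.3,-2.3,-2.3,-2.3]}';  python3 -m pendant '{"jaw":[0,0,0,0,0],"translation":[[-28,-14,-1],[-27,-15,-1],[-15,-10,0],[0,0,0],[0,0,0]],"yaw":[-2.3,-2.3,-2.3,0,0]}'
python3 - <<'E'
from h import *
st();tilt();im=ctrl.capture('wrist'); cv2.imwrite('pics/w6.png',im)
for n in ['ledge','mouth','rail','hanger','grip','hook_tip','stop_block','buffer']:
    print(n,[(round(d['conf'],2),np.round(w('wrist',d['point']),4)) for d in ctrl.tip_of('wrist',n)[:2]])
E
```

```text
time_s: 7.02
position: [0.5319, -0.1822, 0.2486]
orientation: [-3.113, -0.02, -1.639]
ft_force: [0.3, 0.4, -2.2]
gripper_width: 0.0161
time_s: 7.65
position: [0.573, -0.1105, 0.2533]
orientation: [-3.115, -0.024, -1.512]
ft_force: [0.3, 1.1, -1.2]
gripper_width: 0.0157
7.65 [ 0.573  -0.1105  0.2533] [-3.115 -0.024 -1.512] [ 0.25  1.12 -1.24] 0.0157
tool z world [ 0.0281 -0.0227 -0.9993] world down in tool [-0.0243  0.0267  0.9993] q [ 0.071  0.377  0.014  1.917  0.021  0.818 -1.442]
ledge [(0.91, array([ 0.5825, -0.0856,  0.1383]))]
mouth [(0.94, array([ 0.5798, -0.0551,  0.1399]))]
rail [(0.73, array([0.5764, 0.0573, 0.0006]))]
hanger [(0.7, array([ 0.5708, -0.1132,  0.2241]))]
grip [(0.84, array([ 0.5748, -0.111 ,  0.2676])), (0.3, array([ 0.5817, -0.0818,  0.1358]))]
hook_tip [(0.75, array([ 0.6296, -0.105 ,  0.2446]))]Traceback (most recent call last):
  File "<stdin>", line 4, in <module>
ValueError: it knows: grip, hanger, hook_tip, jar, ledge, mouth, mug, rail, saucer, shaker, sponge, spoon, tin, wide_hanger
```

View pics/w6.png

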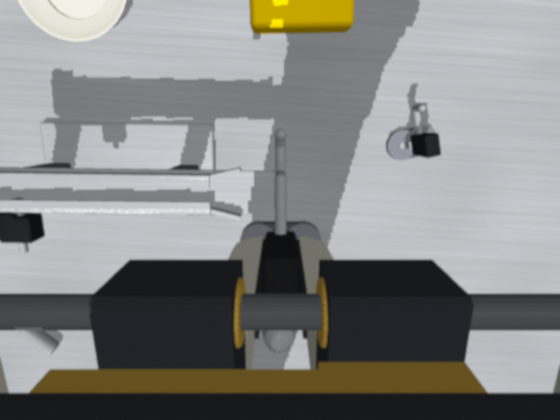

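Run:
```python
from h import *
im=cv2.imread('pics/w6.png'); cv2.imwrite('pics/w6z.png',cv2.resize(im[140:260,0:260],None,fx=3,fy=3,interpolation=cv2.INTER_CUBIC))
```

```text
(no output)
```

View pics/w6z.png

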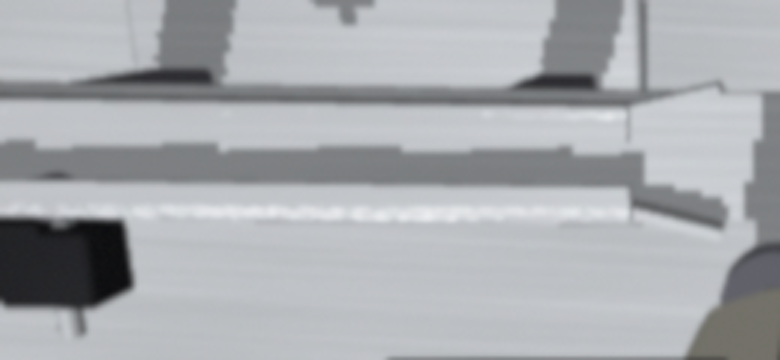

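Run:
```python
from h import *
a=ray('wrist',209.3,202.3,.153); b=ray('wrist',5,200.4,.153); print(a,b,'yaw',np.arctan2(-(b-a)[0],(b-a)[1]))
a=ray('wrist',209.3,213.8,.153); b=ray('wrist',5,212.7,.153); print('outer',a,b,np.arctan2(-(b-a)[0],(b-a)[1]))
a=ray('wrist',209.3,174.5,.153); b=ray('wrist',5,172,.153); print('far outer',a,b,np.arctan2(-(b-a)[0],(b-a)[1]))
print('roller',ray('wrist',18,199,.148))
M=[ray('wrist',u/3,140+v/3,.150) for u,v in [(722,84),(722,228)]];print('cheek tips',M)
```

```text
[ 0.57497423 -0.05557364  0.153     ] [0.56777154 0.10422263 0.153     ] yaw 0.045043749890064905
outer [ 0.56547215 -0.05569803  0.153     ] [0.55769905 0.10540781 0.153     ] 0.04821099306270197
far outer [ 0.59734686 -0.05528074  0.153     ] [0.59041127 0.10155874 0.153     ] 0.04419218653735015
roller [0.56817292 0.09773924 0.148     ]
cheek tips [array([ 0.60346669, -0.07935295,  0.15      ]), array([ 0.56416906, -0.08067589,  0.15      ])]
```

Run:
```python
from h import *
t=ray('wrist',281,129,.243); s=ctrl.sense(); p=np.array(s['position']); y=s['orientation'][2]+np.pi/2
print(t, (t-p)[0]*np.cos(y)+(t-p)[1]*np.sin(y), -(t-p)[0]*np.sin(y)+(t-p)[1]*np.cos(y))
plan([.5825,-.0865,.185],-np.pi/2+.0455,3)
```

```text
[ 0.63640394 -0.10704466  0.243     ] 0.062951035526619 -0.0009803911276354649
row [-8.1 -2.8 22.6] yaw 0.3
row [-8.1 -2.8 22.6] yaw 0.3
row [-8.1 -2.8 22.6] yaw 0.3
```

```bash
python3 -m pendant '{"jaw":[0,0,0,0,0],"translation":[[-7,-3,20],[-7,-3,20],[-5.5,-2.5,20],[0,0,4],[0,0,0]],"yaw":[0.3,0.3,0.3,0,0]}'
python3 - <<'E'
from h import *
st();tilt();im=ctrl.capture('wrist'); cv2.imwrite('pics/w7.png',im)
plan([.5828,-.0915,.172],-np.pi/2+.0455,1)
for n in ['ledge','mouth','hanger']:
    print(n,[(round(d['conf'],2),np.round(w('wrist',d['point']),4)) for d in ctrl.tip_of('wrist',n)[:1]])
E
```

```text
time_s: 8.62
position: [0.5834, -0.0924, 0.1883]
orientation: [-3.113, -0.024, -1.53]
ft_force: [-0.1, 0.7, -1.4]
gripper_width: 0.0157
8.625 [ 0.5834 -0.0924  0.1883] [-3.113 -0.024 -1.53 ] [-0.13  0.67 -1.36] 0.0157
tool z world [ 0.0299 -0.0228 -0.9993] world down in tool [-0.024   0.029   0.9993] q [ 0.038  0.462  0.015  1.97   0.023  0.679 -1.496]
row [-1.3  1.1 16.5] yaw -0.3
ledge [(0.77, array([ 0.5813, -0.0855,  0.1348]))]
mouth [(0.72, array([ 0.5806, -0.0536,  0.1392]))]
hanger [(0.68, array([ 0.5824, -0.0811,  0.1364]))]
```

View pics/w7.png

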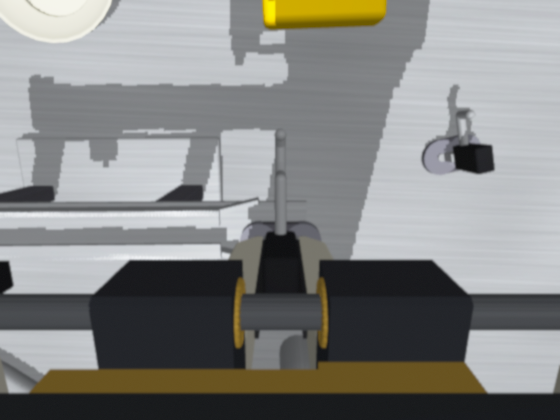

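```bash
python3 -m pendant '{"jaw":[0,0,0,0,0],"translation":[[0,0.3,6],[0,0.3,5],[0,0,3],[0,0,1],[0,0,0]],"yaw":[-0.3,0,0,0,0]}'
python3 - <<'E'
from h import *
st();tilt()
E
```

```text
time_s: 9.45
position: [0.5837, -0.093, 0.1735]
orientation: [-3.11, -0.024, -1.525]
ft_force: [0.2, 0.5, -1.3]
gripper_width: 0.0157
9.45 [ 0.5837 -0.093   0.1735] [-3.11  -0.024 -1.525] [ 0.19  0.5  -1.3 ] 0.0157
tool z world [ 0.0323 -0.0229 -0.9992] world down in tool [-0.0244  0.0312  0.9992] q [ 0.041  0.481  0.013  1.984  0.026  0.643 -1.493]
```

```bash
python3 -m pendant '{"jaw":[0,0,0,0,0],"translation":[[0,0.8,1],[0,0,1],[0,0,1],[0,0,0],[0,0,0]],"yaw":[0,0,0,0,0]}'
python3 - <<'E'
from h import *
st();tilt()
E
```

```text
time_s: 10.07
position: [0.5831, -0.0931, 0.1706]
orientation: [-3.11, -0.024, -1.525]
ft_force: [-0.2, 0.3, -0.7]
gripper_width: 0.016
10.075 [ 0.5831 -0.0931  0.1706] [-3.11  -0.024 -1.525] [-0.17  0.3  -0.73] 0.016
tool z world [ 0.0328 -0.0229 -0.9992] world down in tool [-0.0244  0.0317  0.9992] q [ 0.041  0.484  0.013  1.988  0.026  0.636 -1.493]
```

```bash
python3 -m pendant '{"jaw":[0,0,0,0,0],"translation":[[0,0,0.6],[0,0,0.6],[0,0,0],[0,0,0],[0,0,0]],"yaw":[0,0,0,0,0]}'
python3 - <<'E'
from h import *
st();tilt();im=ctrl.capture('wrist'); cv2.imwrite('pics/w8.png',im)
im=ctrl.capture('scene'); cv2.imwrite('pics/s8.png',cv2.resize(im[150:270,180:350],None,fx=4,fy=4,interpolation=cv2.INTER_CUBIC))
E
```

```text
time_s: 10.7
position: [0.5833, -0.0932, 0.1702]
orientation: [-3.109, -0.024, -1.525]
ft_force: [0.2, -0.5, -0.6]
gripper_width: 0.016
10.7 [ 0.5833 -0.0932  0.1702] [-3.109 -0.024 -1.525] [ 0.24 -0.54 -0.57] 0.016
tool z world [ 0.0336 -0.0229 -0.9992] world down in tool [-0.0244  0.0325  0.9992] q [ 0.041  0.484  0.013  1.989  0.026  0.634 -1.493]
```

View pics/w8.png

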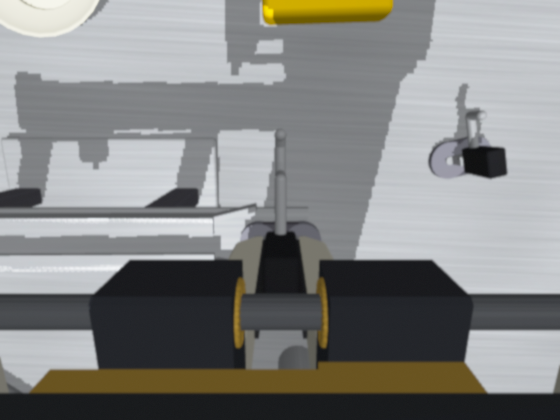

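View pics/s8.png

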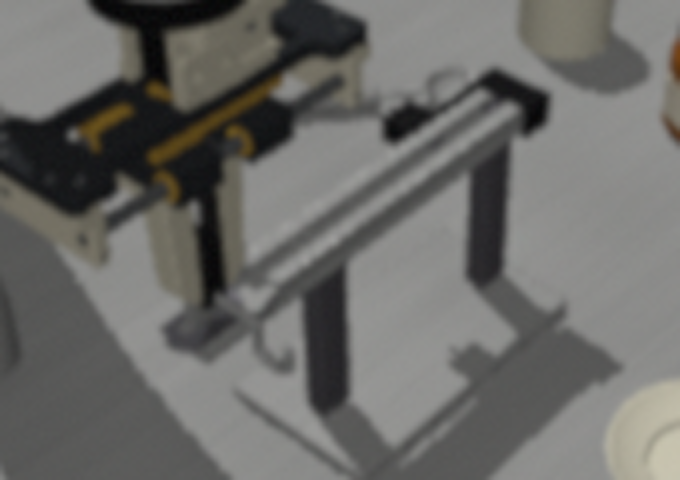

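Run:
```python
from h import *
im=cv2.imread('pics/w8.png'); cv2.imwrite('pics/w8z.png',cv2.resize(im[180:300,100:360],None,fx=3,fy=3,interpolation=cv2.INTER_CUBIC))
```

```text
(no output)
```

View pics/w8z.png

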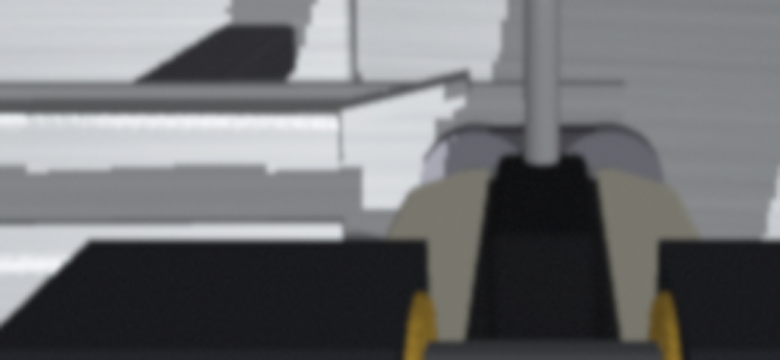

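Run:
```python
from h import *
c=ctrl.calibration('wrist'); M=cv2.Rodrigues(np.array(c['rvec'],float))[0]; print('cam',-M.T@np.array(c['tvec']).ravel(), 'axis',M[2])
s=ctrl.sense(); p=np.array(s['position'])
f=lambda u,v,z: ray('wrist',100+u/3,180+v/3,z)
print('near slot edge',f(340,221,.153)); print('far outer top',f(340,107,.153), f(340,85,.153)); print('far slot edge',f(340,170,.153))
print('cheek far tip',f(467,72,.15), 'ledge far edge',f(600,83,.14))
print('foot far edge',f(545,125,.147),f(545,125,.14),'foot ends',f(425,175,.1435),f(665,175,.1435))
```

```text
cam [ 0.64719441 -0.08671093  0.33778961] axis [-0.21923076 -0.03343711 -0.97509991]
near slot edge [ 0.57504156 -0.05612635  0.153     ]
far outer top [ 0.59746644 -0.05604834  0.153     ] [ 0.60166444 -0.05603373  0.153     ]
far slot edge [ 0.58521558 -0.05609095  0.153     ]
cheek far tip [ 0.60440388 -0.07922393  0.15      ] ledge far edge [ 0.60097253 -0.10525783  0.14      ]
foot far edge [ 0.59384677 -0.09446025  0.147     ] [ 0.59188947 -0.09474457  0.14      ] foot ends [ 0.58163978 -0.07129344  0.1435    ] [ 0.58348511 -0.11902851  0.1435    ]
```

```bash
python3 -m pendant '{"jaw":[0,0,0,0,0],"translation":[[-3,0,0],[-3,0,0],[-3,0,0],[-3,0,0],[-3,0,0]],"yaw":[0,0,0,0,0]}'
python3 -c "
from h import *
st();tilt()"
```

```text
time_s: 11.42
position: [0.5833, -0.0784, 0.1702]
orientation: [-3.108, -0.026, -1.526]
ft_force: [0.2, -1.6, 1.3]
gripper_width: 0.0156
11.425 [ 0.5833 -0.0784  0.1702] [-3.108 -0.026 -1.526] [ 0.17 -1.64  1.33] 0.0156
tool z world [ 0.0351 -0.0242 -0.9991] world down in tool [-0.0258  0.034   0.9991] q [ 0.013  0.482  0.016  1.995  0.027  0.63  -1.521]
```

```bash
python3 -m pendant '{"jaw":[0,0,0,0,0],"translation":[[-2,0.6,-0.2],[-3,0.4,0],[-3,0.2,0],[-3,0.2,0],[-3,0.2,0]],"yaw":[0,0,0,0,0]}'
python3 -c "
from h import *
st();tilt()"
```

```text
time_s: 12.05
position: [0.5812, -0.0638, 0.1702]
orientation: [-3.107, -0.026, -1.526]
ft_force: [0.2, -1.4, 1.5]
gripper_width: 0.0162
12.05 [ 0.5812 -0.0638  0.1702] [-3.107 -0.026 -1.526] [ 0.16 -1.43  1.46] 0.0162
tool z world [ 0.0359 -0.0245 -0.9991] world down in tool [-0.0261  0.0347  0.9991] q [-0.015  0.477  0.018  2.004  0.028  0.625 -1.547]
```

```bash
python3 -m pendant '{"jaw":[0,0,0,0,0],"translation":[[-4,0.1,-0.2],[-4,0.1,0],[-4,0.1,0],[-4,0.1,0],[-4,0.1,0]],"yaw":[0,0,0,0,0]}'
python3 -c "
from h import *
st();tilt()"
```

```text
time_s: 12.68
position: [0.5801, -0.043, 0.1702]
orientation: [-3.106, -0.027, -1.526]
ft_force: [-0.0, -3.6, 3.4]
gripper_width: 0.0157
12.675 [ 0.5801 -0.043   0.1702] [-3.106 -0.027 -1.526] [-0.   -3.61  3.37] 0.0157
tool z world [ 0.0368 -0.0251 -0.999 ] world down in tool [-0.0267  0.0357  0.999 ] q [-0.054  0.474  0.021  2.01   0.029  0.621 -1.585]
```

```bash
python3 -m pendant '{"jaw":[0,0,0,0,0],"translation":[[-4,0.1,-0.6],[-4,0.1,-0.4],[-4,0.1,-0.3],[-4,0.1,-0.2],[-4,0.1,-0.2]],"yaw":[0,0,0,0,0]}'
python3 -c "
from h import *
st();tilt();im=ctrl.capture('wrist'); cv2.imwrite('pics/w9.png',im)"
```

```text
time_s: 13.3
position: [0.579, -0.0203, 0.1709]
orientation: [-3.105, -0.026, -1.525]
ft_force: [1.9, -0.9, -0.7]
gripper_width: 0.0159
13.3 [ 0.579  -0.0203  0.1709] [-3.105 -0.026 -1.525] [ 1.89 -0.88 -0.68] 0.0159
tool z world [ 0.0374 -0.0239 -0.999 ] world down in tool [-0.0255  0.0363  0.999 ] q [-0.094  0.471  0.022  2.015  0.028  0.621 -1.623]
```

View pics/w9.png

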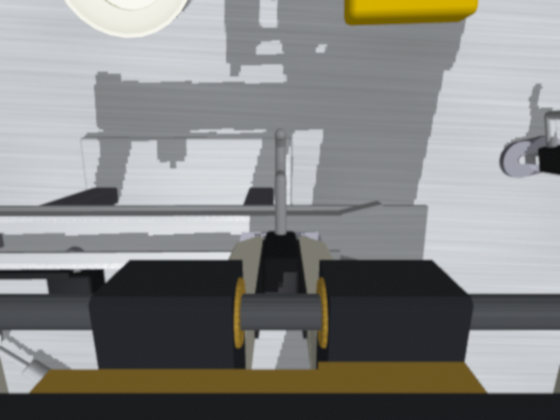

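```bash
python3 - <<'E'
from h import *
im=cv2.imread('pics/w9.png'); cv2.imwrite('pics/w9z.png',cv2.resize(im[190:310,0:260],None,fx=3,fy=3,interpolation=cv2.INTER_CUBIC))
for u in (60,75,92): print(ray('wrist',u,250,.148))
c=ctrl.capture('scene'); cv2.imwrite('pics/s9.png',cv2.resize(c[150:270,180:350],None,fx=4,fy=4,interpolation=cv2.INTER_CUBIC))
E
python3 -m pendant '{"jaw":[0,0,0,0,0],"translation":[[-4,-0.5,0],[-4,0,-0.1],[-4,0,-0.1],[-4,0,-0.1],[-4,0,-0.1]],"yaw":[0,0,0,0,0]}'
python3 -c "
from h import *
st();tilt()"
```

```text
[0.56757582 0.10680561 0.148     ]
[0.56789949 0.09824446 0.148     ]
[0.56826719 0.08851862 0.148     ]
time_s: 14.02
position: [0.5782, 0.001, 0.1707]
orientation: [-3.106, -0.025, -1.525]
ft_force: [1.9, -0.6, -0.9]
gripper_width: 0.0161
14.025 [0.5782 0.001  0.1707] [-3.106 -0.025 -1.525] [ 1.95 -0.63 -0.87] 0.0161
tool z world [ 0.0366 -0.0237 -0.999 ] world down in tool [-0.0254  0.0355  0.999 ] q [-0.134  0.471  0.024  2.016  0.029  0.621 -1.66 ]
```

View pics/w9z.png

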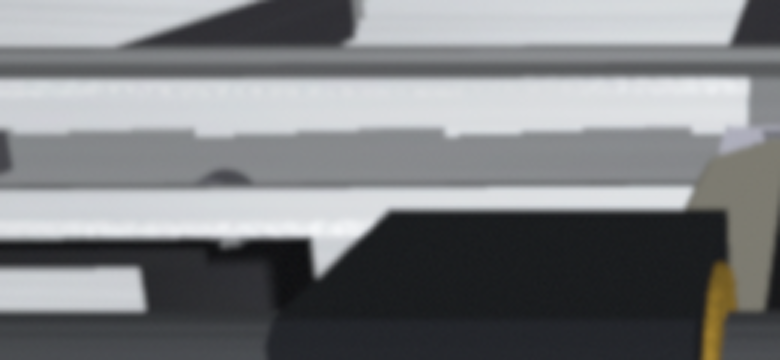

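View pics/s9.png

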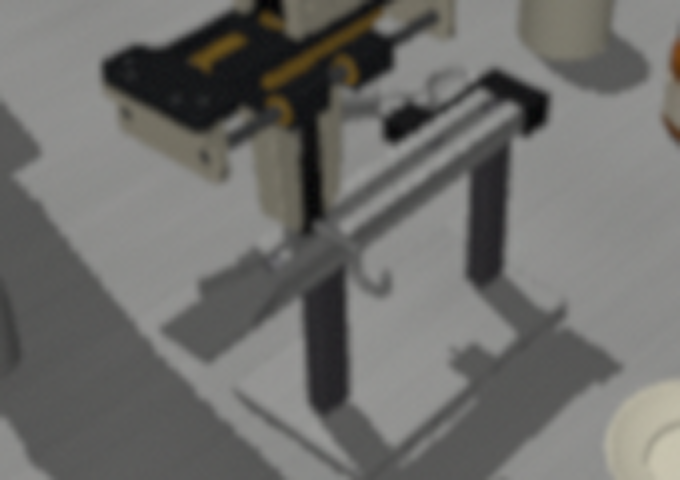

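```bash
python3 -m pendant '{"jaw":[0,0,0,0,0],"translation":[[-5,-0.4,0],[-5,-0.1,0],[-5,-0.1,0],[-5,-0.1,0],[-5,0,0]],"yaw":[0,0,0,0,0]}'; python3 -m pendant '{"jaw":[0,0,0,0,0],"translation":[[-5,0,0],[-5,0,0],[-5,0,0],[-5,0,0],[-5,0,0]],"yaw":[0,0,0,0,0]}'
python3 -c "
from h import *
st();tilt()"
```

```text
time_s: 14.65
position: [0.5772, 0.0272, 0.1702]
orientation: [-3.107, -0.026, -1.526]
ft_force: [0.6, -3.0, 2.2]
gripper_width: 0.0159
time_s: 15.28
position: [0.5763, 0.0526, 0.1702]
orientation: [-3.106, -0.027, -1.527]
ft_force: [0.6, -4.1, 4.7]
gripper_width: 0.0157
15.275 [0.5763 0.0526 0.1702] [-3.106 -0.027 -1.527] [ 0.58 -4.06  4.73] 0.0157
tool z world [ 0.0365 -0.0256 -0.999 ] world down in tool [-0.0272  0.0353  0.999 ] q [-0.231  0.473  0.032  2.014  0.03   0.624 -1.753]
```

```bash
python3 -m pendant '{"jaw":[0,0,0,0,0],"translation":[[-3,-0.2,-0.6],[-3,-0.2,-0.3],[-3,-0.1,-0.1],[-3,0,-0.1],[-3,0,-0.1]],"yaw":[0,0,0,0,0]}'
python3 -c "
from h import *
st();tilt()"
```

```text
time_s: 15.9
position: [0.5754, 0.0701, 0.1703]
orientation: [-3.108, -0.026, -1.526]
ft_force: [-0.2, -2.2, 1.0]
gripper_width: 0.0158
15.9 [0.5754 0.0701 0.1703] [-3.108 -0.026 -1.526] [-0.22 -2.18  1.  ] 0.0158
tool z world [ 0.0351 -0.0245 -0.9991] world down in tool [-0.0261  0.0339  0.9991] q [-0.261  0.475  0.033  2.01   0.029  0.629 -1.781]
```

```bash
python3 -m pendant '{"jaw":[0,0,0,0,0],"translation":[[-2,-0.2,-0.1],[-2,-0.2,-0.1],[-2,-0.1,-0.1],[-2,0,-0.1],[-2,0,-0.1]],"yaw":[0,0,0,0,0]}'
python3 -c "
from h import *
st();tilt()"
```

```text
time_s: 16.52
position: [0.577, 0.0793, 0.1706]
orientation: [-3.105, -0.028, -1.527]
ft_force: [4.6, -3.8, -3.7]
gripper_width: 0.0161
16.525 [0.577  0.0793 0.1706] [-3.105 -0.028 -1.527] [ 4.57 -3.81 -3.69] 0.0161
tool z world [ 0.0378 -0.0258 -0.999 ] world down in tool [-0.0275  0.0366  0.999 ] q [-0.279  0.476  0.036  2.006  0.031  0.63  -1.799]
```

```bash
python3 -m pendant '{"jaw":[0,0,0,0,0],"translation":[[-2,-0.2,0.2],[-2,-0.2,0],[-2,0,0],[-2,0,0],[-2,0,0]],"yaw":[0,0,0,0,0]}'
python3 -c "
from h import *
st();tilt()"
```

```text
time_s: 17.15
position: [0.5779, 0.0809, 0.1705]
orientation: [-3.105, -0.036, -1.534]
ft_force: [-0.1, -7.5, 2.3]
gripper_width: 0.0153
17.15 [0.5779 0.0809 0.1705] [-3.105 -0.036 -1.534] [-0.08 -7.48  2.31] 0.0153
tool z world [ 0.038  -0.0349 -0.9987] world down in tool [-0.0362  0.0366  0.9987] q [-0.294  0.478  0.046  2.003  0.037  0.633 -1.817]
```

```bash
python3 -m pendant '{"jaw":[0,0,0,0,0],"translation":[[-3.5,0.2,-0.1],[-3.5,0,-0.1],[-3,0,-0.1],[-2,0,0],[-2,0,0]],"yaw":[0,0,0,0,0]}'
python3 -c "
from h import *
st();tilt();im=ctrl.capture('wrist'); cv2.imwrite('pics/w10.png',im)"
```

```text
time_s: 17.77
position: [0.5778, 0.0845, 0.1707]
orientation: [-3.106, -0.047, -1.543]
ft_force: [1.1, -7.1, 2.6]
gripper_width: 0.0157
17.775 [0.5778 0.0845 0.1707] [-3.106 -0.047 -1.543] [ 1.06 -7.13  2.57] 0.0157
tool z world [ 0.0372 -0.046  -0.9982] world down in tool [-0.047   0.0359  0.9982] q [-0.315  0.48   0.058  2.     0.046  0.639 -1.842]
```

View pics/w10.png

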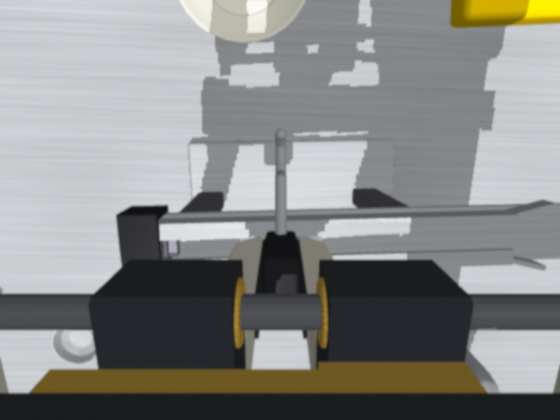

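```bash
python3 -m pendant '{"jaw":[0,0,0,0,0],"translation":[[-4,0.1,-0.1],[-4,0,-0.1],[-4,0,-0.1],[0,0,0],[0,0,0]],"yaw":[-0.5,-0.5,0,0,0]}'
python3 -c "
from h import *
st();tilt()"
```

```text
time_s: 18.45
position: [0.5778, 0.0883, 0.1709]
orientation: [-3.107, -0.056, -1.533]
ft_force: [1.1, -1.6, -0.4]
gripper_width: 0.0157
18.45 [0.5778 0.0883 0.1709] [-3.107 -0.056 -1.533] [ 1.05 -1.59 -0.43] 0.0157
tool z world [ 0.0367 -0.0546 -0.9978] world down in tool [-0.056   0.0345  0.9978] q [-0.33   0.481  0.063  1.997  0.056  0.644 -1.85 ]
```

```bash
python3 -m pendant '{"jaw":[0,0,0,0,0],"translation":[[-6,0.1,-0.2],[-6,0.1,-0.2],[0,0,0],[0,0,0],[0,0,0]],"yaw":[0,0,0,0,0]}'
python3 -c "
from h import *
st();tilt()"
```

```text
time_s: 19.08
position: [0.5774, 0.0968, 0.171]
orientation: [-3.107, -0.06, -1.535]
ft_force: [1.4, -1.4, 0.6]
gripper_width: 0.0154
19.075 [0.5774 0.0968 0.171 ] [-3.107 -0.06  -1.535] [ 1.44 -1.39  0.59] 0.0154
tool z world [ 0.0366 -0.0589 -0.9976] world down in tool [-0.0602  0.0344  0.9976] q [-0.35   0.483  0.068  1.994  0.059  0.648 -1.871]
```

```bash
python3 -m pendant '{"jaw":[0,0,0,0,0],"translation":[[-7,0.1,-0.5],[-7,0.1,-0.4],[0,0,0],[0,0,0],[0,0,0]],"yaw":[0,0,0,0,0]}'
python3 -c "
from h import *
st();tilt();im=ctrl.capture('wrist'); cv2.imwrite('pics/w11.png',im)"
```

```text
time_s: 19.7
position: [0.5769, 0.1079, 0.1711]
orientation: [-3.107, -0.063, -1.537]
ft_force: [0.8, -1.0, 0.3]
gripper_width: 0.0159
19.7 [0.5769 0.1079 0.1711] [-3.107 -0.063 -1.537] [ 0.84 -1.02  0.28] 0.0159
tool z world [ 0.0365 -0.0622 -0.9974] world down in tool [-0.0634  0.0343  0.9974] q [-0.373  0.486  0.072  1.989  0.061  0.653 -1.894]
```

View pics/w11.png

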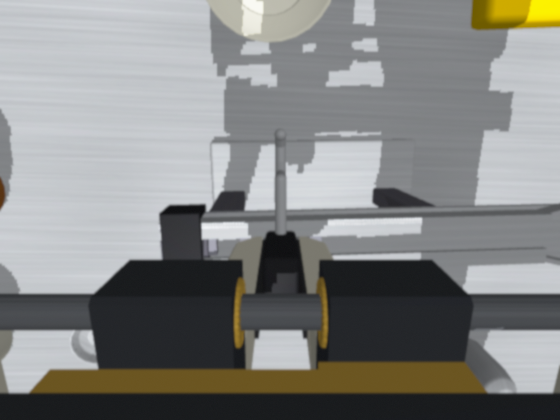

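Run:
```python
from h import *
im=cv2.imread('pics/w11.png'); cv2.imwrite('pics/w11z.png',cv2.resize(im[190:270,150:350],None,fx=4,fy=4,interpolation=cv2.INTER_CUBIC))
print(ray('wrist',205,240,.147),ray('wrist',217,240,.147),ray('wrist',234,240,.147),ray('wrist',280,235,.172))
```

```text
[0.57547624 0.14985381 0.147     ] [0.57556624 0.14295171 0.147     ] [0.57569445 0.13311947 0.147     ] [0.58712169 0.10810843 0.172     ]
```

View pics/w11z.png

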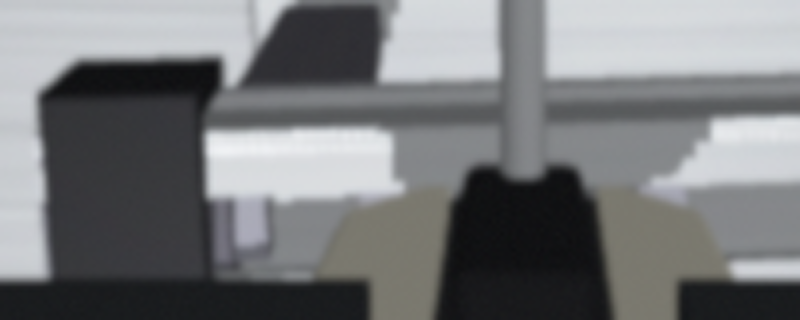

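```bash
python3 -m pendant '{"jaw":[0,0,0,0,0],"translation":[[-6,0.1,-0.4],[-6,0.1,-0.4],[0,0,0],[0,0,0],[-2,0,-0.1]],"yaw":[-0.3,0,0,0,0]}'
python3 -c "
from h import *
st();tilt()"
```

```text
time_s: 20.38
position: [0.5766, 0.1164, 0.1712]
orientation: [-3.108, -0.07, -1.536]
ft_force: [1.5, -9.5, 1.9]
gripper_width: 0.0159
20.375 [0.5766 0.1164 0.1712] [-3.108 -0.07  -1.536] [ 1.52 -9.5   1.86] 0.0159
tool z world [ 0.0358 -0.0684 -0.997 ] world down in tool [-0.0697  0.0333  0.997 ] q [-0.394  0.488  0.077  1.985  0.066  0.659 -1.913]
```

```bash
python3 -m pendant '{"jaw":[0,0,0,0,0],"translation":[[1.5,0,0.1],[1.5,0,0.1],[1.5,0,0.1],[1.5,0,0.1],[1.5,0,0.1]],"yaw":[0,0,0,0,0]}'
python3 -c "
from h import *
st();tilt()
im=ctrl.capture('scene'); cv2.imwrite('pics/s12.png',cv2.resize(im[140:240,220:350],None,fx=5,fy=5,interpolation=cv2.INTER_CUBIC))"
```

```text
time_s: 21.0
position: [0.5766, 0.1155, 0.1712]
orientation: [-3.107, -0.062, -1.531]
ft_force: [-0.0, 5.7, 0.7]
gripper_width: 0.0161
21.0 [0.5766 0.1155 0.1712] [-3.107 -0.062 -1.531] [-0.03  5.67  0.71] 0.0161
tool z world [ 0.0371 -0.0609 -0.9975] world down in tool [-0.0624  0.0345  0.9975] q [-0.383  0.487  0.069  1.987  0.061  0.654 -1.9  ]
```

View pics/s12.png

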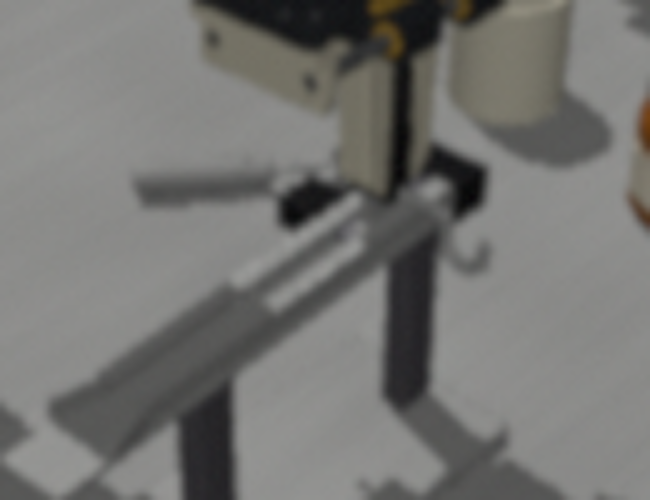

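```bash
for i in 1; do python3 -m pendant '{"jaw":[0,0,0,0,0],"translation":[[1.5,0,0.1],[1.5,0,0.1],[1.5,0,0.1],[1.5,0,0.1],[1.5,0,0.1]],"yaw":[-0.2,0,0,0,0]}'; done;  python3 -m pendant '{"jaw":[0,0,0,0,0],"translation":[[1.5,0,0.1],[1.5,0,0.1],[1.5,0,0.1],[1.5,0,0.1],[1.5,0,0.1]],"yaw":[0.3,0.2,0,0,0]}'
python3 -c "
from h import *
st();tilt()"
```

```text
time_s: 21.68
position: [0.5766, 0.1136, 0.1712]
orientation: [-3.106, -0.056, -1.523]
ft_force: [0.1, 4.0, 0.8]
gripper_width: 0.0157
time_s: 22.3
position: [0.5767, 0.1119, 0.1713]
orientation: [-3.105, -0.049, -1.528]
ft_force: [0.3, 6.0, 0.4]
gripper_width: 0.0156
22.3 [0.5767 0.1119 0.1713] [-3.105 -0.049 -1.528] [0.27 6.03 0.38] 0.0156
tool z world [ 0.0389 -0.0477 -0.9981] world down in tool [-0.0494  0.0367  0.9981] q [-0.362  0.483  0.058  1.991  0.051  0.646 -1.878]
```

```bash
python3 -m pendant '{"jaw":[0,0,0,0,0],"translation":[[1.2,0,0.1],[1.2,0,0.1],[1.2,0,0.1],[1.2,0,0.1],[1.2,0,0.1]],"yaw":[0,0,0,0,0]}';  python3 -m pendant '{"jaw":[0,0,0,0,0],"translation":[[1.2,0,0.1],[1.2,0,0.1],[1.2,0,0.1],[1.2,0,0.1],[1.2,0,0.1]],"yaw":[0.2,0.2,0,0,0]}'; python3 -m pendant '{"jaw":[0,0,0,0,0],"translation":[[1.2,0,0.1],[1.2,0,0.1],[1.2,0,0.1],[1.2,0,0.1],[1.2,0,0.1]],"yaw":[0.2,0.2,0,0,0]}'
python3 -c "
from h import *
st();tilt()"
```

```text
time_s: 22.92
position: [0.5767, 0.1117, 0.1714]
orientation: [-3.104, -0.043, -1.524]
ft_force: [0.3, 6.0, 0.2]
gripper_width: 0.0156
time_s: 23.55
position: [0.5767, 0.1114, 0.1714]
orientation: [-3.103, -0.036, -1.527]
ft_force: [-0.3, 5.2, 0.7]
gripper_width: 0.016
time_s: 24.18
position: [0.5766, 0.111, 0.1715]
orientation: [-3.101, -0.03, -1.53]
ft_force: [-0.3, 6.0, 0.7]
gripper_width: 0.0157
24.175 [0.5766 0.111  0.1715] [-3.101 -0.03  -1.53 ] [-0.27  5.99  0.72] 0.0157
tool z world [ 0.0414 -0.0284 -0.9987] world down in tool [-0.0301  0.0401  0.9987] q [-0.34   0.48   0.043  1.996  0.033  0.636 -1.858]
```

```bash
python3 -m pendant '{"jaw":[0,0,0,0,0],"translation":[[1.2,0,0.1],[1.2,0,0],[1.2,0,0],[1.2,0,0],[1.2,0,0]],"yaw":[0,0,0,0,0]}';  python3 -m pendant '{"jaw":[0,0,0,0,0],"translation":[[1.2,0,0],[1.2,0,0],[1.2,0,0],[1.2,0,0],[1.2,0,0]],"yaw":[0,0,0,0,0]}'; python3 -m pendant '{"jaw":[0,0,0,0,0],"translation":[[1.2,0,0],[1.2,0,0],[1.2,0,0],[1.2,0,0],[1.2,0,0]],"yaw":[0.2,0,0,0,0]}'
python3 -c "
from h import *
st();tilt()"
```

```text
time_s: 24.8
position: [0.5766, 0.1105, 0.1716]
orientation: [-3.101, -0.024, -1.526]
ft_force: [0.3, 4.9, -1.0]
gripper_width: 0.0157
time_s: 25.42
position: [0.5766, 0.1103, 0.1717]
orientation: [-3.1, -0.018, -1.522]
ft_force: [0.2, 6.1, -0.1]
gripper_width: 0.0158
time_s: 26.05
position: [0.5766, 0.1099, 0.1717]
orientation: [-3.099, -0.011, -1.522]
ft_force: [0.2, 4.8, -0.4]
gripper_width: 0.016
26.05 [0.5766 0.1099 0.1717] [-3.099 -0.011 -1.522] [ 0.21  4.81 -0.39] 0.016
tool z world [ 0.0429 -0.0093 -0.999 ] world down in tool [-0.0114  0.0424  0.999 ] q [-0.315  0.477  0.024  1.999  0.017  0.627 -1.829]
```

```bash
python3 -m pendant '{"jaw":[0,0,0,0,0],"translation":[[-5,0,0],[-5,0,-0.1],[-3,0,0],[-3,0,0],[-3,0,0]],"yaw":[0,0,0,0,0]}'
python3 -c "
from h import *
st();tilt()"
```

```text
time_s: 26.68
position: [0.5761, 0.1223, 0.1714]
orientation: [-3.1, -0.019, -1.528]
ft_force: [1.4, -2.8, 0.8]
gripper_width: 0.0159
26.675 [0.5761 0.1223 0.1714] [-3.1   -0.019 -1.528] [ 1.41 -2.77  0.84] 0.0159
tool z world [ 0.0421 -0.0172 -0.999 ] world down in tool [-0.019   0.0413  0.999 ] q [-0.347  0.481  0.034  1.993  0.023  0.633 -1.863]
```

```bash
python3 -c "
from h import *
im=ctrl.capture('wrist'); cv2.imwrite('pics/w13.png',cv2.resize(im[180:280,140:360],None,fx=3.6,fy=3.6,interpolation=cv2.INTER_CUBIC))"
python3 -m pendant '{"jaw":[0,0,0,0,0],"translation":[[-2,0,0],[-2,0,0],[0,0,0],[0,0,0],[-1,0,0]],"yaw":[0,0,0,0,0]}'
python3 -c "
from h import *
st();tilt()
im=ctrl.capture('wrist'); cv2.imwrite('pics/w14.png',cv2.resize(im[180:280,140:360],None,fx=3.6,fy=3.6,interpolation=cv2.INTER_CUBIC))"
```

```text
time_s: 27.35
position: [0.5759, 0.126, 0.1714]
orientation: [-3.101, -0.021, -1.529]
ft_force: [1.3, -8.8, 1.8]
gripper_width: 0.0157
27.35 [0.5759 0.126  0.1714] [-3.101 -0.021 -1.529] [ 1.34 -8.77  1.82] 0.0157
tool z world [ 0.0418 -0.0195 -0.9989] world down in tool [-0.0213  0.0409  0.9989] q [-0.356  0.482  0.037  1.992  0.025  0.635 -1.872]
```

View pics/w14.png

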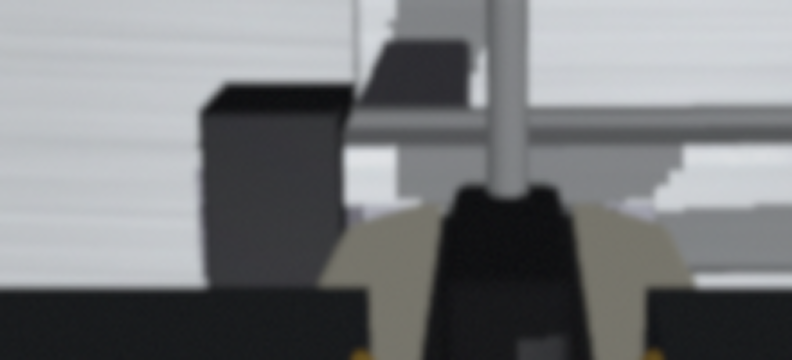

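```bash
python3 -m pendant '{"jaw":[0,0,0,0,0],"translation":[[-2,0,0],[-2,0,0],[-2,0,0],[-2,0,0],[-2,0,0]],"yaw":[-0.2,0,0,0,0]}'
python3 -c "
from h import *
st();tilt()"
```

```text
time_s: 28.02
position: [0.5759, 0.1263, 0.1716]
orientation: [-3.102, -0.032, -1.533]
ft_force: [0.7, -9.1, 3.5]
gripper_width: 0.016
28.025 [0.5759 0.1263 0.1716] [-3.102 -0.032 -1.533] [ 0.73 -9.1   3.47] 0.016
tool z world [ 0.0405 -0.0302 -0.9987] world down in tool [-0.0317  0.0393  0.9987] q [-0.369  0.483  0.047  1.989  0.033  0.642 -1.886]
```

```bash
python3 -m pendant '{"jaw":[0,0,0,0,0],"translation":[[-2.5,0,0],[-3,0,0],[-3,0,0],[0,0,0],[-3,0,0]],"yaw":[-0.3,0,0,0,0]}'
python3 -c "
from h import *
st();tilt()"
```

```text
time_s: 28.65
position: [0.5758, 0.1268, 0.1718]
orientation: [-3.104, -0.044, -1.535]
ft_force: [0.8, -14.7, 6.0]
gripper_width: 0.0157
28.65 [0.5758 0.1268 0.1718] [-3.104 -0.044 -1.535] [  0.76 -14.68   6.01] 0.0157
tool z world [ 0.0391 -0.0423 -0.9983] world down in tool [-0.0438  0.0375  0.9983] q [-0.384  0.485  0.057  1.986  0.043  0.649 -1.902]
```

```bash
python3 -m pendant '{"jaw":[0,0,0,0,0],"translation":[[0,0,0],[0.8,0,0],[0.8,0,0],[0.8,0,0],[0.8,0,0]],"yaw":[0,0,0,0,0]}'; python3 -m pendant '{"jaw":[0,0,0,0,0],"translation":[[0.8,0,0],[0.8,0,0],[0.8,0,0],[0.8,0,0],[0,0,0]],"yaw":[0,0,0,0,0]}'
python3 -c "
from h import *
st();tilt()
im=ctrl.capture('wrist'); cv2.imwrite('pics/w15.png',im)
im=ctrl.capture('scene'); cv2.imwrite('pics/s15.png',cv2.resize(im[140:240,220:350],None,fx=5,fy=5,interpolation=cv2.INTER_CUBIC))"
```

```text
time_s: 29.28
position: [0.576, 0.1261, 0.1719]
orientation: [-3.103, -0.041, -1.532]
ft_force: [2.0, 1.2, -0.7]
gripper_width: 0.0159
time_s: 29.9
position: [0.576, 0.1254, 0.1719]
orientation: [-3.103, -0.039, -1.53]
ft_force: [1.5, 1.8, -0.1]
gripper_width: 0.0161
29.9 [0.576  0.1254 0.1719] [-3.103 -0.039 -1.53 ] [ 1.52  1.76 -0.11] 0.0161
tool z world [ 0.04   -0.037  -0.9985] world down in tool [-0.0386  0.0385  0.9985] q [-0.375  0.484  0.051  1.988  0.04   0.645 -1.891]
```

View pics/w15.png

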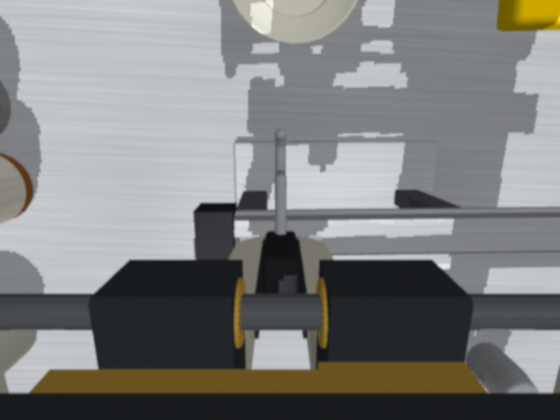

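View pics/s15.png

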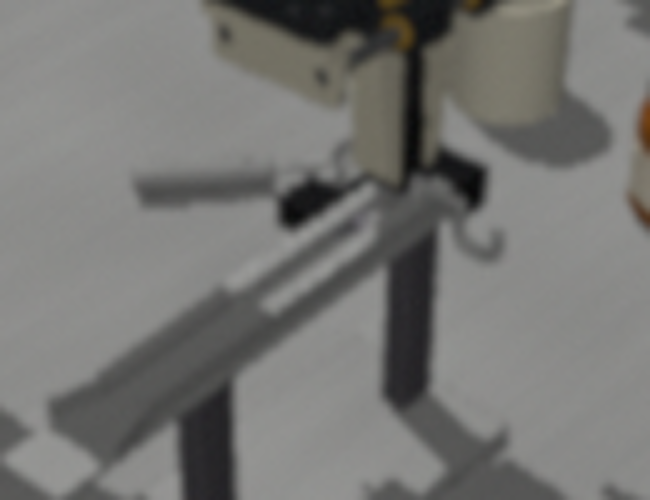

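```bash
python3 -m pendant '{"jaw":[0,0,0,0,0],"translation":[[1,0,0],[1,0,0],[1,0,0],[1,0,0],[1,0,0]],"yaw":[0,0,0,0,0]}'
python3 -c "
from h import *
st();tilt()"
```

```text
time_s: 30.62
position: [0.5761, 0.1224, 0.1721]
orientation: [-3.103, -0.036, -1.529]
ft_force: [1.0, 5.8, -1.3]
gripper_width: 0.0158
30.625 [0.5761 0.1224 0.1721] [-3.103 -0.036 -1.529] [ 0.98  5.81 -1.25] 0.0158
tool z world [ 0.0404 -0.0345 -0.9986] world down in tool [-0.0362  0.0389  0.9986] q [-0.366  0.482  0.049  1.989  0.038  0.643 -1.882]
```

```bash
python3 -m pendant '{"jaw":[0,0,0,0,0],"translation":[[-4,0,0],[-3,0,0],[-2,0,0],[-2,0,0],[-2.5,0,0]],"yaw":[0,0,0,0,0]}'
python3 -c "
from h import *
st();tilt()"
```

```text
time_s: 31.25
position: [0.5759, 0.1266, 0.1719]
orientation: [-3.104, -0.047, -1.536]
ft_force: [1.2, -7.6, 1.7]
gripper_width: 0.0158
31.25 [0.5759 0.1266 0.1719] [-3.104 -0.047 -1.536] [ 1.25 -7.64  1.67] 0.0158
tool z world [ 0.0388 -0.0453 -0.9982] world down in tool [-0.0466  0.0372  0.9982] q [-0.387  0.485  0.06   1.985  0.046  0.65  -1.905]
```

Run:
```python
from h import *
# w15 pose was different by <3mm; calibrate using saved approach: take a new pic
im=ctrl.capture('wrist'); cv2.imwrite('pics/w16.png',cv2.resize(im[180:280,140:360],None,fx=3.6,fy=3.6,interpolation=cv2.INTER_CUBIC))
sc=ctrl.capture('scene'); cv2.imwrite('pics/s16.png',cv2.resize(sc[150:220,270:350],None,fx=8,fy=8,interpolation=cv2.INTER_CUBIC))
for h in (.153,.158,.163,.168,.173): print(h,ray('wrist',197,211,h)[:2],px('scene',ray('wrist',197,211,h)),px('scene',ray('wrist',236,211,h)))
```

```text
0.153 [0.59277191 0.17234595] [[316.71972751 173.93863988]] [[311.11392231 177.87616372]]
0.158 [0.59400815 0.1713746 ] [[316.9799187  172.65635999]] [[311.50395773 176.48905408]]
0.163 [0.59524439 0.17040325] [[317.24251801 171.36221236]] [[311.89737938 175.08990179]]
0.168 [0.59648063 0.16943191] [[317.50755902 170.05603147]] [[312.29423154 173.67854934]]
0.173 [0.59771687 0.16846056] [[317.77507595 168.73764872]] [[312.69455928 172.25483645]]
```

View pics/w16.png

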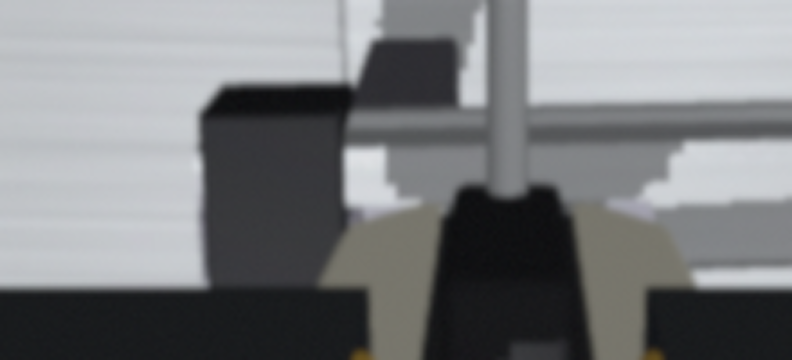

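View pics/s16.png

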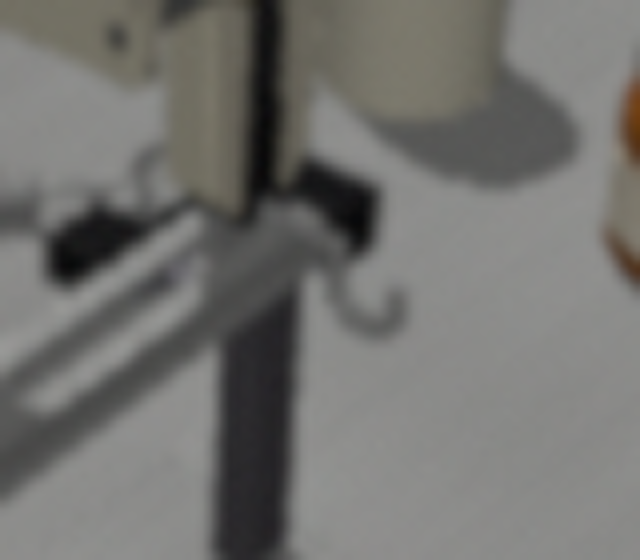

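```bash
python3 -m pendant '{"jaw":[20,30,40,40,40],"translation":[[0,0,0],[0,0,0],[0,0,0],[0,0,0],[0,0,0]],"yaw":[0,0,0,0,0]}'
python3 -c "
from h import *
st();tilt()
im=ctrl.capture('wrist'); cv2.imwrite('pics/w17.png',cv2.resize(im[180:280,140:360],None,fx=3.6,fy=3.6,interpolation=cv2.INTER_CUBIC))
sc=ctrl.capture('scene'); cv2.imwrite('pics/s17.png',cv2.resize(sc[150:220,270:350],None,fx=8,fy=8,interpolation=cv2.INTER_CUBIC))
"
```

```text
time_s: 31.98
position: [0.5749, 0.1273, 0.1715]
orientation: [-3.106, -0.046, -1.536]
ft_force: [-0.2, 0.6, 0.2]
gripper_width: 0.0398
31.975 [0.5749 0.1273 0.1715] [-3.106 -0.046 -1.536] [-0.19  0.58  0.18] 0.0398
tool z world [ 0.037  -0.0451 -0.9983] world down in tool [-0.0464  0.0353  0.9983] q [-0.387  0.485  0.059  1.986  0.045  0.651 -1.906]
```

View pics/w17.png

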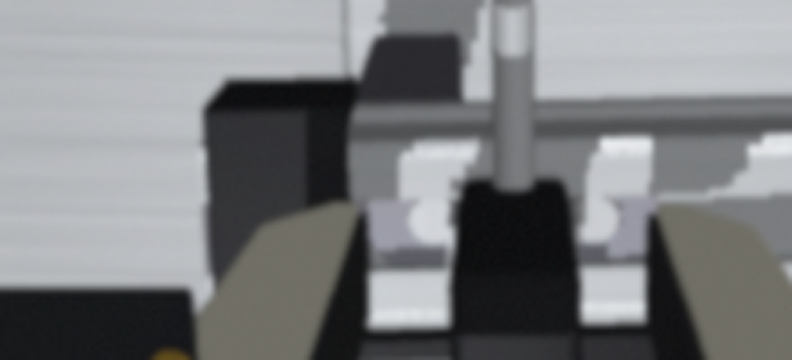

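View pics/s17.png

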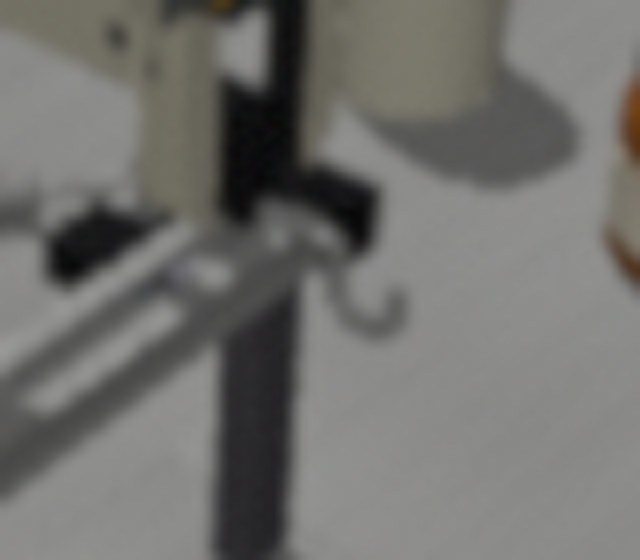

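```bash
python3 -m pendant '{"jaw":[40,40,40,40,40],"translation":[[0,0,-15],[0,0,-20],[0,0,-20],[0,0,-20],[0,0,0]],"yaw":[0,0,0,0,0]}'
python3 -c "
from h import *
st();tilt()
im=ctrl.capture('wrist'); cv2.imwrite('pics/w18.png',im)
for n in ['hanger','grip','hook_tip','mouth']:
    print(n,[(round(d['conf'],2),np.round(w('wrist',d['point']),4)) for d in ctrl.tip_of('wrist',n)[:1]])
"
```

```text
time_s: 32.7
position: [0.5724, 0.131, 0.2525]
orientation: [-3.104, -0.046, -1.536]
ft_force: [-0.1, -0.1, -0.1]
gripper_width: 0.0404
32.7 [0.5724 0.131  0.2525] [-3.104 -0.046 -1.536] [-0.13 -0.06 -0.06] 0.0404
tool z world [ 0.0391 -0.0442 -0.9983] world down in tool [-0.0456  0.0375  0.9983] q [-0.399  0.385  0.063  1.91   0.042  0.826 -1.904]
hanger [(0.66, array([0.5704, 0.122 , 0.1424]))]
grip [(0.9, array([0.5775, 0.1237, 0.1821]))]
hook_tip [(0.91, array([0.6319, 0.1308, 0.1565]))]
mouth [(0.74, array([ 0.5789, -0.0545,  0.137 ]))]
```

View pics/w18.png

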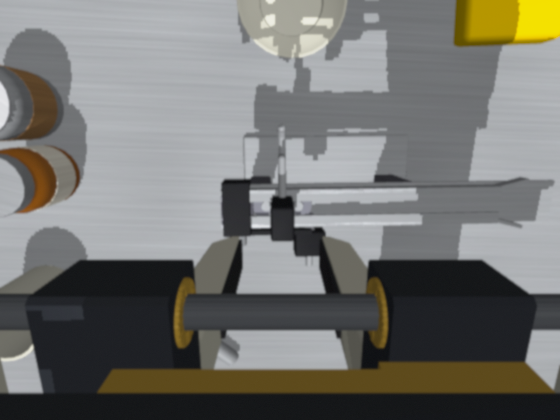

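Run:
```python
from h import *
im=cv2.imread('pics/w18.png'); cv2.imwrite('pics/w18z.png',cv2.resize(im[170:260,210:340],None,fx=6,fy=6,interpolation=cv2.INTER_CUBIC))
```

```text
(no output)
```

View pics/w18z.png

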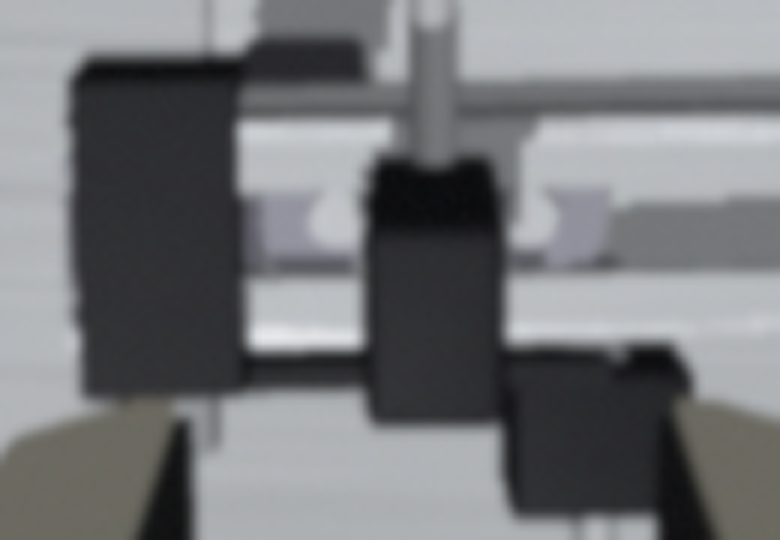

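Run:
```python
from h import *
d=np.array([-.0455,.999]); m=np.array([.5812,-.0555])
f=lambda u,v,z:(lambda q:(round(float(q[0]),4),round(float(q[1]),4),'ry',round(float((q[:2]-m)@d)*1000-110,1)))(ray('wrist',210+u/6,170+v/6,z))
print('front',f(262,230,.147),'rear',f(612,230,.147),'stop L',f(242,230,.147))
print('block',f(370,325,.202),f(502,325,.202))
print('pin',f(618,352,.147), 'hole c',f(330,220,.147),f(535,220,.147))
```

```text
front (0.5703, 0.1469, 'ry', 92.7) rear (0.5714, 0.0994, 'ry', 45.2) stop L (0.5702, 0.1496, 'ry', 95.4)
block (0.5731, 0.1336, 'ry', 79.3) (0.5734, 0.1192, 'ry', 64.9)
pin (0.5542, 0.0976, 'ry', 44.2) hole c (0.5719, 0.1378, 'ry', 83.5) (0.5726, 0.11, 'ry', 55.7)
```

```bash
python3 -m pendant '{"jaw":[40,40,40,40,40],"translation":[[0,0,-15],[0,0,-15],[0,0,0],[0,0,0],[0,0,0]],"yaw":[0,0,0,0,0]}'
python3 - <<'E'
from h import *
st(); im=ctrl.capture('wrist'); cv2.imwrite('pics/w19.png',cv2.resize(im[160:260,200:350],None,fx=5,fy=5,interpolation=cv2.INTER_CUBIC))
for n in ['hanger','grip','hook_tip']:
    print(n,[(round(d['conf'],2),np.round(w('wrist',d['point']),4)) for d in ctrl.tip_of('wrist',n)[:1]])
E
```

```text
time_s: 33.58
position: [0.5699, 0.1318, 0.2809]
orientation: [-3.11, -0.048, -1.536]
ft_force: [-0.6, -0.3, 0.4]
gripper_width: 0.04
33.575 [0.5699 0.1318 0.2809] [-3.11  -0.048 -1.536] [-0.57 -0.33  0.4 ] 0.04
hanger [(0.57, array([0.5759, 0.1208, 0.141 ]))]
grip [(0.81, array([0.5765, 0.1264, 0.188 ]))]
hook_tip [(0.6, array([0.6325, 0.1266, 0.1606]))]
```

View pics/w19.png

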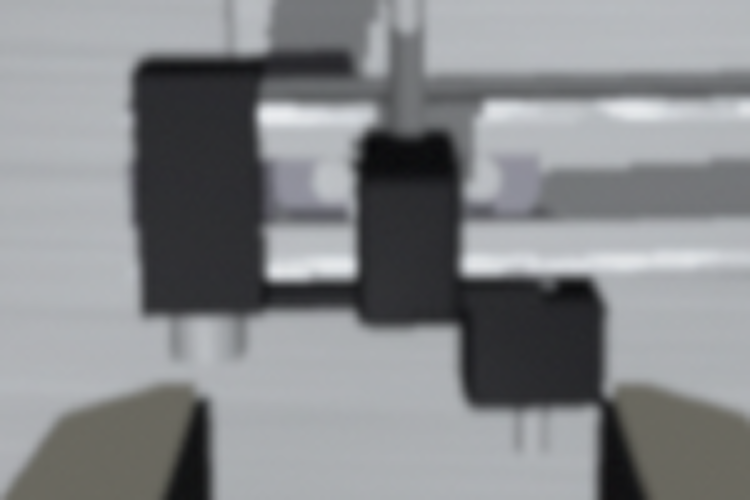

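```bash
python3 -c "
from cell import ctrl
print(ctrl.finish_job())"
```

```text
the job is handed in; nothing more can be done
None
```

The J-hook hanger is in the rail, past the catch and against the end stop, hook on the far side. I let go of it, moved the gripper clear, and handed the job in at about 33.6 s. No verdict was reported.

**What I did:**
- I set the foot on the ledge, slid it in through the mouth and pushed it past the roller with short steps.
- Pushing against the roller gradually tilted the wrist, to about 0.06 rad off the grasp. I undid that with small backward tugs, then pushed the hanger home.
- The highest push I read was about 15 N, below the 18 N at which the stop gives way. Forces are only read between moves, so a short peak in between could have been higher.

**Last checks** (after letting go):
- **Home against the stop:** the foot spans about y = 45 to 93 mm in the rail. My estimates of the stop face were 91 to 93 mm, which is within the error of the method.
- **Buffer and catch:** no buffer shows between foot and stop. What looks like the roller sits just behind the foot, and the hanger had not visibly moved in a second look about 0.9 s later.
- **Robot clear:** force readings were at zero, within noise.

**One check disagreed:** before letting go, with the hanger gripped and tilted, a pull of up to about 6 N slid it back roughly 4 mm. I pushed it home again to the same position at about 8 N. The catch has held against the buffer since, but a firm pull may overcome it. I never read the buffer and stop joints directly, and I judged everything here from pictures and forces. I did not measure the bystanders' positions at the end.

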